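# Draw the parallel out from under the clamped die section

## Task

The die section is clamped in the green vise and the steel parallel beneath it is no longer needed. Draw the parallel out endways through the open side of the vise, then set it down (do not drop it) in the middle of the cast-iron inspection plate, standing on its narrow edge as it stands now, and let go of it. Leave the other things on the bench where they lie.

Things in the scene. Friction and masses are not known exactly. Their poses are not given: they have to be found in the camera images.
- vise: Small green bench vise, bolted down. Origin at bench level under the middle of the jaw gap; x from screw-and-handle end to fixed jaw, y along the jaws, z up. Jaws: y -35 to +35 mm, tops 95 mm up, 32 mm apart. A ground steel die section (32 x 76 x 20 mm, fixed) roofs the gap from 79 to 99 mm up. Bed under it 45 mm up. Open only at the -y and +y ends. Base 150 x 130 mm, 14 mm high.
- vise_mouth (a point): Centre of the opening at the -y end of the vise, under the die section: 32 mm wide, from 45 to 79 mm above the bench; axes as the vise's. Beyond it, along -y, there is free room above the 14 mm high base.
- parallel_mid (a point): Centre (half-way up) of the loose ground steel parallel: bar 120 mm long (its y), 28 high (z up), 16 thick (x), 0.4 kg, dark cross holes in its sides. It stands on its narrow edge on the vise bed, nearly along the vise's y; its -y end projects 46 to 54 mm from the mouth. Pinch it there across x from above, 36 mm along -y from this point, fingertips 4 mm or more above its underside so it can be set down.
- plate: Scarred dark cast-iron inspection plate, fixed, 170 mm (its x) by 230 mm (its y), 20 mm thick, clear on top. Origin at the centre of its underside, at bench level; its top is 20 mm higher. z up.
Mind the look-alikes: they are no part of the job. Leave any blue or pink look-alike of the part that bears parallel_mid alone. Several things look just like the vise: the one meant starts farthest from the robot's base.

How it is judged:
By the outcome, as a careful person would: the job done as asked, in the order asked, and still so for the second after the job is handed in, with the robot touching nothing.
It also fails if it takes over 38 s, if anything falls off the work surface, if the arm or the gripper's body presses on something with over 40 N, if the wrist force passes 120 N, or if a joint passes its speed limit or range.

## Robot

A 6-joint arm with a two-finger parallel gripper is mounted at the origin on the work surface. World frame = base frame: x ahead of the robot, y to its left, z up, the work surface at z = 0. Lengths are in m, angles in rad, forces in N, time in s.
With the tool pointing down it reaches from about 0.325 to 0.85 m from the base axis. Payload 15.5 kg.
Tool frame: the origin (TCP) lies at the very end of the fingers, on their centre line; the grasp point (between the pads) lies 19 mm behind it (ctrl.grip_point_offset is the z of the grasp point in the tool frame, in m); z points along the fingers, y is the direction in which the jaws open and shut (so a half turn about z gives the same grasp; the last joint's range is limited). The gripper opens to 91 mm and grips with 3 to 60 N. Pads are 32 mm wide; open, the fingers measure 118 mm over their backs; the gripper's body (76 mm by 178 mm) begins 60 mm behind the grasp point.
Start: joints at [-1.317, 0.494, 1.345, -0, 1.302, -0.096], TCP at [0.214, -0.587, 0.214] pointing down, gripper open.
Joint ranges: [-2.91, 2.91], [-0.82, 2.16], [0.22, 2.67], [-1.22, 4.37], [0.12, 2.79], [-3.08, 3.08]. Speed limits (rad/s): [1.89, 1.89, 2.57, 3.01, 3.01, 3.01].

## Interface

Orientations are given as a unit quaternion [w, x, y, z].
In Python, from rig import ctrl gives the robot as it stands. Calls block until the motion is done:
- ctrl.movep(position, orientation): joint-space move of the TCP to a pose.
- ctrl.movel(position, rate=0.15, orientation=None, contact_N=None): straight line of the TCP; orientation=None keeps the orientation; rate is the mean speed in m/s. With contact_N (N) it stops when the force on the tool has changed by that much, and returns True; else False.
- ctrl.goto_joints(angles): joint-space move.
- ctrl.gripper_to(opening): opening from 0.0 (shut) to 1.0 (fully open); the grip force is fixed at half the most; returns when the fingers have stopped.
- ctrl.dwell(seconds).
- ctrl.ik(position, orientation): joint angles nearest the present ones, or None.
- ctrl.read_camera(name): name is "scene" or "top"; returns a dict with "img" (480x640x3 uint8, red, green, blue), "z_map" (480x640 float32, m along the optical axis (not along the pixel's ray), 0 where there is no reading), "fx", "fy", "cx", "cy" (pixels), "world_from_camera" (4x4, takes a point from camera to world coordinates). Camera axes: x right, y up, looking along -z (the intrinsics and any distortion apply to the point x, -y, -z); pixel columns grow to the right and rows downward; lengths in m; the calibration is good to about 2 mm. A picture is of the moment at which its call begins.
A pose or a line that the arm cannot do raises ctrl.PlanningError and nothing moves.
- ctrl.sign_off(): hands the job in, once; it reports no verdict.
Readings, each from a call of its own:
- ctrl.read_clock(): time.
- ctrl.read_joint_positions(): joint angles.
- ctrl.read_joint_vel(): joint speeds.
- ctrl.read_joint_efforts(): joint torques, N m.
- ctrl.read_ee_pos(): TCP position.
- ctrl.read_tool_rot(): TCP orientation.
- ctrl.read_wrist_force(): force on the tool from outside, world axes, zero at the start.
- ctrl.read_ft_torque(): the same for the moment, N m.
- ctrl.read_finger_gap(): opening from 0.0 (shut) to 1.0 (fully open).
Only numpy, scipy, OpenCV 4.12 (cv2) and the standard library are available. Lean on these libraries where they do the work, as an engineer would, in place of code of your own. Each camera call takes 0.05 s, during which the arm holds its last target. There are 200 camera calls.

## Working session

There is one attempt and no reset: what is moved stays moved. The work goes in short steps, each a Python script; the robot and the scene stay as the last script left them, time stands still between calls to the robot, and variables do not carry over. Pictures are saved under pics/ and viewed, about 8 in all and at most 12, crops included, and the job is handed in when it is done.

```bash
mkdir -p pics; cat > h.py <<'E'
import numpy as np, cv2
from rig import ctrl
def cam(n):
    c=ctrl.read_camera(n); np.savez(f'{n}.npz',**c); return c
def cloud(c):
    z=c['z_map'].astype(float); v,u=np.mgrid[0:480,0:640]
    P=np.stack([(u-c['cx'])/c['fx']*z,-(v-c['cy'])/c['fy']*z,-z,np.ones_like(z)],-1)
    W=(P@np.array(c['world_from_camera']).T)[...,:3]; W[z==0]=np.nan; return W
E
python3 - <<'E'
from h import *
for n in('scene','top'):
    c=cam(n); print(n,c.keys(),c['fx'],c['cx'],c['cy'],c['world_from_camera']); cv2.imwrite(f'pics/{n}0.png',c['img'][...,::-1])
print(ctrl.read_clock())
E
```

```text
scene dict_keys(['img', 'z_map', 'fx', 'fy', 'cx', 'cy', 'world_from_camera']) 551.14286329247 320.709917802148 237.50853820583637 [[ 0.68781054 -0.53041289  0.4955591   0.97974534]
 [ 0.7258656   0.50819668 -0.46352482 -0.41754218]
 [-0.00598194  0.67852656  0.73455151  0.80929419]
 [ 0.          0.          0.          1.        ]]
top dict_keys(['img', 'z_map', 'fx', 'fy', 'cx', 'cy', 'world_from_camera']) 618.7723729816992 313.5520563396419 248.09211147248539 [[-0.0241631   0.99806401 -0.05730952  0.40549848]
 [-0.99957435 -0.02505759 -0.01494094  0.03462292]
 [-0.01634805  0.05692411  0.99824465  1.22335829]
 [ 0.          0.          0.          1.        ]]
0.1
```

View pics/scene0.png

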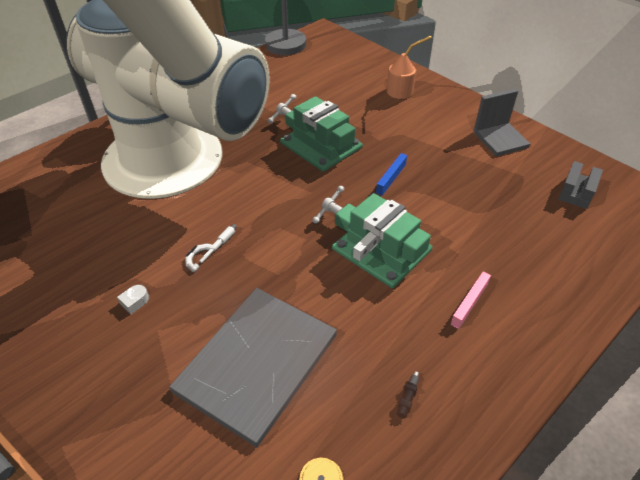

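View pics/top0.png

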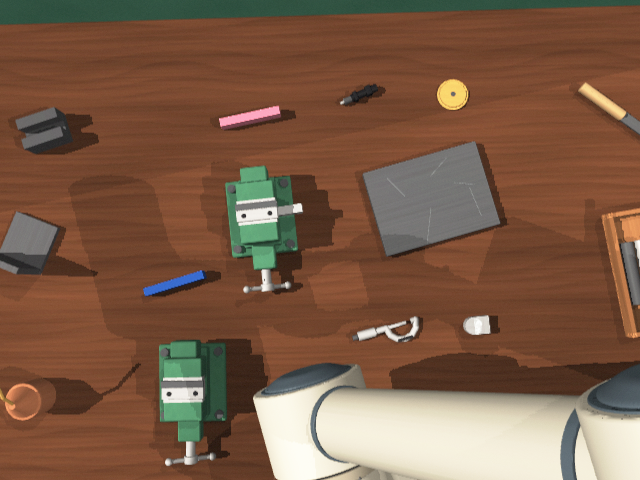

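Candidates: the vise at top (262,212) with a steel bar sticking out at (297,209), and the look-alike vise at (190,390). The blue bar (174,283) and pink bar (250,118) are decoys. I'll measure both vises, the bar and the plate.

```bash
python3 - <<'E'
from h import *
def rect(W,m,name):
    p=W[m][:,:2].astype(np.float32); r=cv2.minAreaRect(p); print(name,m.sum(),np.round(cv2.boxPoints(r),4).tolist(),np.round(r[0],4),np.round(r[1],4),round(r[2],2),'z',np.round(np.nanpercentile(W[m][:,2],[5,50,95]),4))
for n in('top','scene'):
    c=dict(np.load(n+'.npz')); W=cloud(c); im=c['img'].astype(int); z=W[...,2]; x=W[...,0];y=W[...,1]
    sat=im.max(2)-im.min(2)
    if n=='top':
        print(np.round(W[212,262],3),np.round(W[390,190],3),np.round(W[209,297],4))
        a,b=W[212,262],W[209,297]; pl=W[200,430]
    print(n,'bench z',np.nanmedian(z[(abs(x-.35)<.05)&(abs(y+.0)<.03)]))
    near=(abs(x-a[0])<.09)&(abs(y-a[1])<.1)
    def big(m):
        k,l,s,_=cv2.connectedComponentsWithStats(m.astype(np.uint8)); return l==1+np.argmax(s[1:,4])
    rect(W,big(near&(sat<40)&(z>.09)&(z<.11)),'die')
    rect(W,big(near&(sat<40)&(z>.066)&(z<.08)&(y<a[1]-.03)&(im.max(2)>100)),'bar')
    rect(W,big(near&(z>.009)&(z<.02)),'base')
    rect(W,big((abs(x-pl[0])<.2)&(abs(y-pl[1])<.2)&(z>.014)&(z<.026)&(sat<30)),'plate')
    if n=='top': cv2.imwrite('pics/crop_top.png',cv2.resize(c['img'][150:310,200:340,::-1],None,fx=4,fy=3.7,interpolation=cv2.INTER_CUBIC))
    else: cv2.imwrite('pics/crop_scene.png',cv2.resize(c['img'][180:300,300:450,::-1],None,fx=5,fy=5,interpolation=cv2.INTER_CUBIC))
E
```

```text
[0.538 0.144 0.101] [0.22  0.28  0.101] [0.5451 0.0809 0.0764]
top bench z 0.0012498356570547209
die 1019 [[0.5148000121116638, 0.19169999659061432], [0.5210000276565552, 0.11509999632835388], [0.5669999718666077, 0.11879999935626984], [0.560699999332428, 0.19539999961853027]] [0.5409 0.1553] [0.0461 0.0769] 4.63 z [0.0948 0.0997 0.1039]
bar 188 [[0.535099983215332, 0.11270000040531158], [0.5404000282287598, 0.0714000016450882], [0.5562000274658203, 0.07339999824762344], [0.5508999824523926, 0.11479999870061874]] [0.5457 0.0931] [0.0159 0.0417] 7.34 z [0.0701 0.0739 0.0772]
base 698 [[0.45969998836517334, 0.21310000121593475], [0.46320000290870667, 0.17389999330043793], [0.6126999855041504, 0.18729999661445618], [0.6092000007629395, 0.22660000622272491]] [0.5362 0.2002] [0.1502 0.0394] 5.13 z [0.0109 0.015  0.0187]
plate 9994 [[0.4544999897480011, -0.08810000121593475], [0.5130000114440918, -0.31209999322891235], [0.6777999997138977, -0.26899999380111694], [0.6193000078201294, -0.045099999755620956]] [ 0.5662 -0.1786] [0.1703 0.2315] 14.64 z [0.0172 0.021  0.0246]
scene bench z 0.000
[... 297 characters left out ...]
904632568], [0.5389999747276306, 0.07050000131130219], [0.5566999912261963, 0.07240000367164612], [0.552299976348877, 0.11540000140666962]] [0.5456 0.0929] [0.0178 0.0432] 5.96 z [0.0678 0.0727 0.0753]
base 1109 [[0.45980000495910645, 0.21359999477863312], [0.4708000123500824, 0.08320000022649765], [0.6208999752998352, 0.09600000083446503], [0.6097999811172485, 0.22630000114440918]] [0.5403 0.1548] [0.1506 0.1308] 4.86 z [0.0105 0.0141 0.0181]
plate 13274 [[0.45320001244544983, -0.08649999648332596], [0.5113999843597412, -0.3109000027179718], [0.6773999929428101, -0.2678000032901764], [0.6191999912261963, -0.04349999874830246]] [ 0.5653 -0.1772] [0.1715 0.2317] 14.54 z [0.0177 0.0201 0.0224]
```

View pics/crop_scene.png

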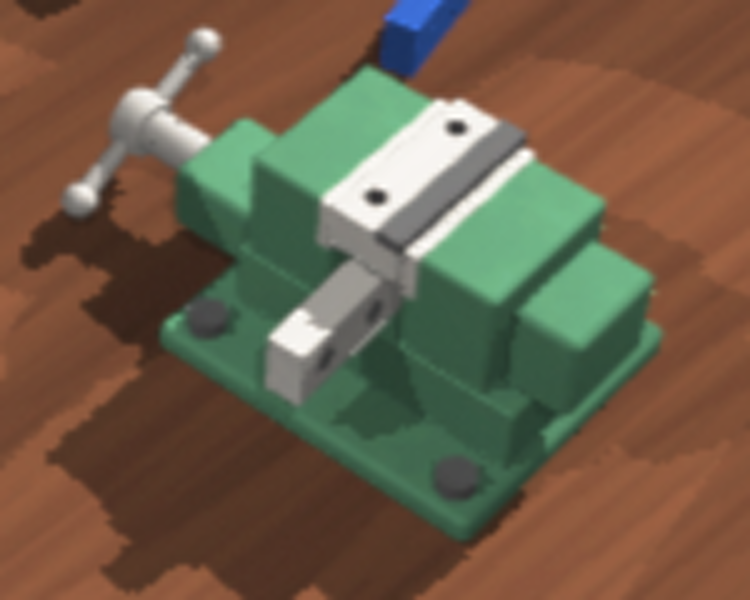

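The crop shows the bar coming out of the -y mouth of the far vise, which sits 0.56 m from the base against 0.36 m for the other one. The bar's end is at crop (300,345), and nothing blocks its way out. Next I'll reach for it and grip.

```bash
cat >> h.py <<'E'
from scipy.spatial.transform import Rotation as R
def quat(deg,flip=False):
    a=np.radians(deg+(180 if flip else 0)); c,s=np.cos(a),np.sin(a)
    q=R.from_matrix(np.array([[-s,c,0],[c,s,0],[0,0,-1.]]).T @ np.eye(3) if False else np.column_stack([[-s,c,0],[c,s,0],[0,0,-1.]])).as_quat()
    return np.array([q[3],*q[:3]])
YAW=6.5; ax=np.array([-np.sin(np.radians(YAW)),np.cos(np.radians(YAW)),0])
G=np.array([.548,.0718,0])+.024*ax
PY=14.6; pax=np.array([-np.sin(np.radians(PY)),np.cos(np.radians(PY)),0])
P=np.array([.5657,-.178,0])-.036*pax
E
sed -i 's/np.array(\[\[-s,c,0\],\[c,s,0\],\[0,0,-1.\]\]).T @ np.eye(3) if False else //' h.py
python3 - <<'E'
from h import *
Z=np.array([0,0,1.])
js={}
for f in(0,1):
    js[f]=ctrl.ik(G+.2*Z,quat(YAW,f)); print(f,np.round(js[f],2) if js[f] is not None else None, ctrl.ik(P+.1*Z,quat(PY,f)))
j0=np.array(ctrl.read_joint_positions())
f=min((k for k in js if js[k] is not None),key=lambda k:abs(js[k]-j0).max()); print('flip',f)
ctrl.movep(G+.17*Z,quat(YAW,f)); print(ctrl.read_clock(),ctrl.read_wrist_force())
ctrl.gripper_to(.5)
print('contact',ctrl.movel(G+.052*Z,.08,contact_N=8)); print(ctrl.read_clock(),ctrl.read_ee_pos(),ctrl.read_wrist_force())
for n in('scene',):
    c=cam(n); cv2.imwrite('pics/pre.png',cv2.resize(c['img'][100:300,250:500,::-1],None,fx=3,fy=3))
E
```

```text
0 [ 0.07  0.41  1.54 -0.    1.19 -0.05] [-4.52035568e-01  6.01695819e-01  1.49863809e+00 -4.44089210e-16
  1.04125875e+00 -7.06853639e-01]
1 None [-4.52035568e-01  6.01695819e-01  1.49863809e+00 -4.44089210e-16
  1.04125875e+00  2.43473902e+00]
flip 0
2.7833 [-0.37889172 -0.16067627  0.03167012]
contact False
5.2333 [0.54559412 0.0956775  0.05244413] [-1.11669172 -0.62629674 -0.70470015]
```

View pics/pre.png

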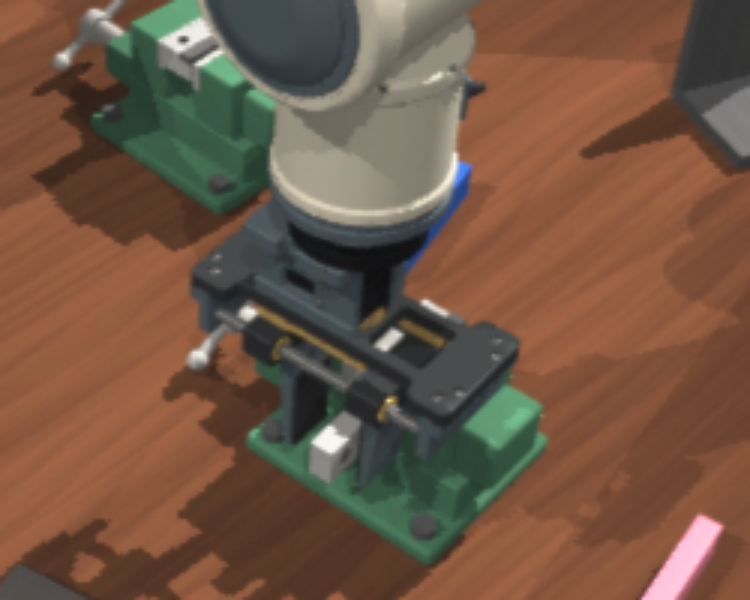

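The fingers straddle the bar, whose end shows at crop (330,460) between them. I'll go 2 mm lower, grip and draw.

```bash
python3 - <<'E'
from h import *
Z=np.array([0,0,1.])
ctrl.movel(G+.0497*Z,.05)
ctrl.gripper_to(0); print('gap mm',ctrl.read_finger_gap()*91,ctrl.read_wrist_force(),ctrl.read_ft_torque(),ctrl.read_ee_pos())
ctrl.movel(G+.0512*Z,.03); print(ctrl.read_wrist_force(),ctrl.read_ft_torque())
print('c',ctrl.movel(G+.0512*Z-.025*ax,.06,contact_N=25)); print(ctrl.read_clock(),ctrl.read_ee_pos(),ctrl.read_finger_gap()*91,ctrl.read_wrist_force(),ctrl.read_ft_torque())
c=cam('scene'); cv2.imwrite('pics/pull.png',cv2.resize(c['img'][150:330,280:480,::-1],None,fx=3,fy=3))
E
```

```text
gap mm 15.716522590173872 [-0.6612628  -0.38172247  0.48819495] [-0.04863717 -0.22311504  0.01697548] [0.54533952 0.09565968 0.04972095]
[ 1.29044556 -0.21134142 -4.84404439] [-0.17440728 -0.14854017 -0.02082127]
c False
6.9083 [0.54812814 0.07049634 0.05120132] 15.622444903009933 [ 0.45715577  0.56708689 -4.19421366] [-0.18763957 -0.11330814 -0.01001725]
```

View pics/pull.png

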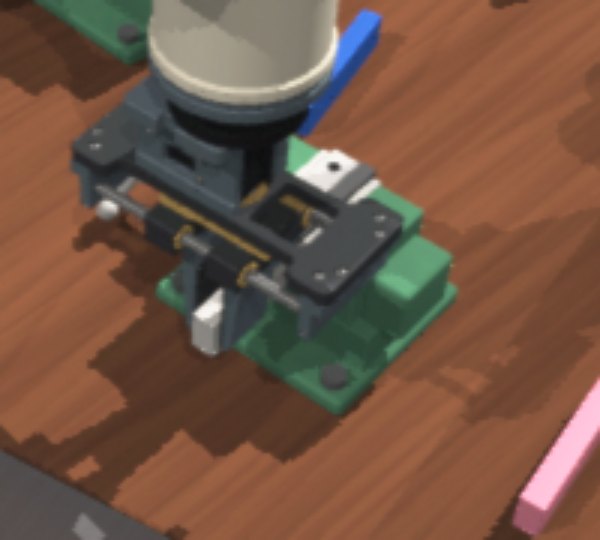

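The bar came along with the gripper: its end is now at crop (208,330), and the full 4 N weight is carried. I'll finish the draw, move over to the plate and check its tilt before setting it down.

```bash
python3 - <<'E'
from h import *
Z=np.array([0,0,1.])
print('c',ctrl.movel(G+.0512*Z-.115*ax,.07,contact_N=25))
ctrl.movel(G+.10*Z-.125*ax,.1)
ctrl.movel(P+.09*Z,.12,orientation=quat(PY)); print(ctrl.read_clock(),ctrl.read_finger_gap()*91)
print('c',ctrl.movel(P+.045*Z,.06)); ctrl.dwell(.3);print(ctrl.read_ee_pos(),ctrl.read_wrist_force())
c=cam('scene'); cv2.imwrite('pics/over.png',cv2.resize(c['img'][220:460,130:430,::-1],None,fx=2.5,fy=2.5))
print(ctrl.read_clock())
E
```

```text
c False
10.7333 15.866774742882647
c False
[ 0.57490471 -0.21289362  0.04527595] [ 0.50721572 -0.71614886 -4.93093808]
11.9833
```

View pics/over.png

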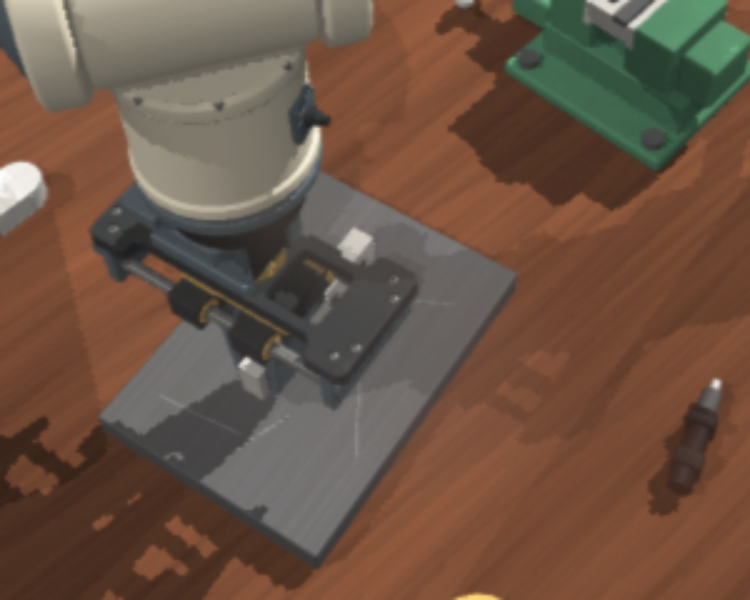

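The bar is held over the plate, with its ends at crop (255,375) and (357,243). I'll read its height at both ends, then lower gently onto contact.

```bash
python3 - <<'E'
from h import *
Z=np.array([0,0,1.])
W=cloud(dict(np.load('scene.npz'))); d=W-(P+.036*pax); t=d@pax; s=d@np.array([pax[1],-pax[0],0])
for a,b in((-.066,-.048),(.02,.04),(.04,.064)):
    m=(t>a)&(t<b)&(abs(s)<.009)&(W[...,2]>.03)&(W[...,2]<.08); print(a,m.sum(),np.percentile(W[m][:,2],[5,50,90]) if m.any() else '')
print('c',ctrl.movel(P+.0215*Z,.02,contact_N=5)); ctrl.dwell(.2)
print(ctrl.read_ee_pos(),ctrl.read_wrist_force(),ctrl.read_ft_torque(),ctrl.read_clock())
E
```

```text
-0.066 141 [0.04376351 0.06090429 0.0693649 ]
0.02 27 [0.0520832  0.05858673 0.06801683]
0.04 150 [0.05179652 0.0677552  0.06924317]
c True
[ 0.57469416 -0.21284646  0.02464121] [-1.00642547  0.9716593   6.72747088] [-0.03047394 -0.01509607  0.00396054] 13.1167
```

Contact came at the expected height with almost no moment, so the bar is flat. I'll release, retreat straight up and look.

```bash
python3 - <<'E'
from h import *
Z=np.array([0,0,1.])
ctrl.gripper_to(.5); p=np.array(ctrl.read_ee_pos())
ctrl.movel([p[0],p[1],.16],.1); ctrl.movep([.40,-.42,.25],quat(PY-20)); print(ctrl.read_clock(),ctrl.read_wrist_force())
for n in('scene','top'):
    c=cam(n); W=cloud(c); cen=P+.036*pax; z=W[...,2]
    m=(abs(W[...,0]-cen[0])<.09)&(abs(W[...,1]-cen[1])<.09)&(z>.04)&(z<.06)
    r=cv2.minAreaRect(W[m][:,:2].astype(np.float32)); print(n,m.sum(),r,np.percentile(z[m],[5,50,95]))
    if n=='scene': cv2.imwrite('pics/fin.png',c['img'][...,::-1])
E
```

```text
16.3583 [ 0.53842611 -0.73119193 -0.60416088]
scene 801 ((0.5640851855278015, -0.17642676830291748), (0.017793413251638412, 0.12065430730581284), 14.108765602111816) [0.04209929 0.04774663 0.05015545]
top 555 ((0.5643459558486938, -0.17792890965938568), (0.016289303079247475, 0.1212042048573494), 14.705077171325684) [0.04467856 0.04896779 0.05274274]
```

View pics/fin.png

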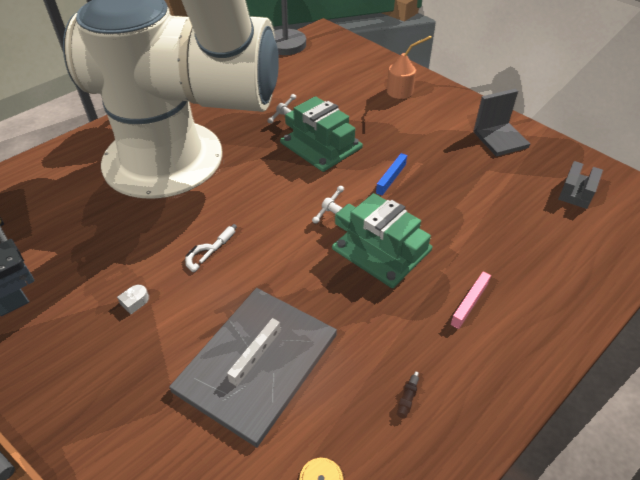

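The bar stands on its narrow edge in the middle of the plate at pixel (254,352). The robot is clear and everything else is where it was.

```bash
python3 -c "
from rig import ctrl
ctrl.sign_off(); print(ctrl.read_clock())"
```

```text
the job is handed in; nothing more can be done
the job is handed in; nothing more can be done
```

The parallel is out of the far vise and standing on its narrow edge in the middle of the inspection plate, and the job is handed in. I gripped the projecting end, lifted it 1.5 mm, drew it out endways, lowered it until it touched the plate, let go and backed the arm away.

- **Position:** in the last images the bar's centre is about 2 mm from the plate's centre, in line with the plate's long side. Its top is 48–49 mm up, which fits a 28 mm high bar on a 20 mm plate.
- **Forces:** the highest wrist force I read was about 7 N, at set-down. Neither contact stop tripped during the draw.
- **Time:** the clock read 16.4 s at the last check, just before handing in.
- **Other things on the bench:** by eye in the last picture they lie where they did at the start.

No check failed. The two cameras disagreed by about 1.5 mm on the bar's centre, which is within the stated calibration.

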